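Build a two-cell test stack in the free cycling fixture

ROBOT

A 6-joint arm with a two-finger parallel gripper is mounted at the origin on the work surface. World frame = base frame: x ahead of the robot, y to its left, z up, the work surface at z = 0. Lengths are in m, angles in rad, forces in N, time in s.
With the tool pointing down it reaches from about 0.3 to 0.95 m from the base axis. Payload 3.1 kg.
Tool frame: the origin (TCP) lies between the finger pads; the fingertips stand 11 mm ahead of it and the grasp point (between the pads) lies 8 mm behind it (nose_length is the distance from the TCP to the fingertips, in m); x points along the fingers, y is the direction in which the jaws open and shut, and the axes are right-handed (so a half turn about x gives the same grasp; the last joint's range is limited). The gripper opens to 85 mm and grips with 20 to 120 N. Pads are 22 mm wide; open, the fingers measure 114 mm over their backs; the gripper's body (76 mm by 85 mm) begins 54 mm behind the grasp point. The pads swing forward as they close: fully open they stand 13 mm farther back than shut.
Start: joints at [1.199, 0.308, 1.634, -0, 1.2, -0.07], TCP at [0.186, 0.597, 0.203] pointing down, gripper open.
Joint ranges: [-3.06, 3.06], [-0.79, 1.96], [0.05, 2.63], [-1.19, 4.34], [0.05, 2.64], [-2.94, 2.94]. Speed limits (rad/s): [2.79, 2.79, 3.14, 3.14, 3.14, 3.14].

INTERFACE

Orientations are given as [roll, pitch, yaw] about the fixed x, y, z axes, in that order (R = Rz(yaw) Ry(pitch) Rx(roll)).
In Python, from workcell import movep, move_linear, set_joints, move_gripper, sleep, solve_ik, get_obs, capture, IKError, sign_off, nose_length gives the robot as it stands. Calls block until the motion is done:
- movep(position, orientation): joint-space move of the TCP to a pose.
- move_linear(position, frame=None, max_speed=0.15, stop_force=None): straight line of the TCP; frame=None keeps the orientation; max_speed is the mean speed in m/s. With stop_force (N) it stops when the force on the tool has changed by that much, and returns True; else False.
- set_joints(angles): joint-space move.
- move_gripper(opening, force=None): finger opening in m; force is the grip in N (None keeps the last); returns when the fingers have stopped.
- sleep(seconds).
- solve_ik(position, orientation): joint angles nearest the present ones, or None.
- get_obs(): the state.
- capture(name): name is "scene" or "top" or "wrist"; returns a dict with "color" (384x512x3 uint8, red, green, blue), "depth" (384x512 float32, m along the optical axis (not along the pixel's ray), 0 where there is no reading), "camera_matrix" (3x3 intrinsics, pixels), "extrinsics" (4x4, takes a point from camera to world coordinates). Camera axes: x right, y down, z forward; pixel columns grow to the right and rows downward; lengths in m; the calibration is good to about 2 mm. A picture is of the moment at which its call begins.
A pose or a line that the arm cannot do raises IKError and nothing moves.
- sign_off(): hands the job in, once; it reports no verdict.
The state is a dict: "time_s": time; "joints": joint angles; "joint_velocities": joint speeds; "effort": joint torques, N m; "ee_pos": TCP position; "orientation": TCP orientation; "wrist_force": force on the tool from outside, world axes, zero at the start; "moment": the same for the moment, N m; "gripper_width": finger opening in m.
Only numpy, scipy, OpenCV 4.12 (cv2) and the standard library are available. Lean on these libraries where they do the work, as an engineer would, in place of code of your own. Each camera call takes 0.05 s, during which the arm holds its last target. There are 200 camera calls.

TASK

Build the test stack in the fixture with the green end blocks: first the blue cell on the base plate, then the yellow separator on it, then the silver cell, and last the dark steel pressure plate with its handle up. Each piece should lie flat, lengthwise between the green blocks and centred on the fixture, and be let go before the next one goes on. Leave alone the orange cell that is under test in the red fixture.

Things in the scene. Friction and masses are not known exactly. Their poses are not given: they have to be found in the camera images.
- blue_cell: Bright blue prismatic battery cell lying flat, in mm 90 long (its x) x 50 wide (its y) x 18 high (z up) with a small terminal contact in a black band at each end and a white label on top; either end may face either way. Origin: centre of its underside. 0.18 kg.
- silver_cell: Silver-grey prismatic battery cell lying flat, in mm 90 long (its x) x 50 wide (its y) x 18 high (z up) with a small terminal contact in a black band at each end and a white label on top; either end may face either way. Origin: centre of its underside. 0.18 kg.
- separator: Yellow flat plastic plate with two black dots, in mm 90 (its x) x 50 (its y) x 10 high, z up. Origin: centre of its underside. 0.07 kg.
- pressure_plate: Dark steel plate, in mm 90 (its x) x 50 (its y) x 12 high with a black upright grip block on top in the middle, 44 (x) x 16 (y), from 12 to 42 above the underside. z up, origin: centre of the underside. 0.40 kg. It is easily lifted by the grip block, pinched across its 16 mm.
- green_fixture: Test fixture with GREEN end blocks, the free one, where the stack is built; fixed. Flat aluminium base plate, in mm 160 (its x) x 100 (its y) x 10 high, a thin black 92 x 52 mark in its middle showing where a cell lies, long side along x. A green contact block 16 (x) x 60 (y) stands at each end, centred at x = +-69 (122 free between them), top 31 above the origin. Origin: centre of its underside, z up.
- red_fixture: Test fixture with RED end blocks, in use; fixed. Flat aluminium base plate, in mm 160 (its x) x 100 (its y) x 10 high, a thin black 92 x 52 mark in its middle showing where a cell lies, long side along x. A red contact block 16 (x) x 60 (y) stands at each end, centred at x = +-69 (122 free between them), top 31 above the origin. Origin: centre of its underside, z up.
- orange_cell: Orange cell lying in the red fixture, to be left alone; same size as the other cells (90 x 50 x 18 mm), origin: centre of its underside.
There are look-alikes about, which are no part of the job. What is meant by the blue_cell is not turquoise, and is the larger of those in its own colour. What is shaped like the pressure_plate but pink is not meant.

How it is judged:
On the way, in this order (a step that is already met when the one before it is completed fails the run):
1. the blue cell lies centred on the green fixture, released (horizontal distance between blue_cell and green_fixture below 0.012 m and z of blue_cell in the frame of green_fixture between 0.006 and 0.014 m and angle between the x axis of blue_cell and the x axis of green_fixture, either way round below 0.2 rad and angle between blue_cell's own z axis and vertical below 0.06 rad and contact force between the fingers and blue_cell below 0.2 N), for 0.2 s.
2. the yellow separator lies on the blue cell, released (horizontal distance between each of blue_cell, separator and green_fixture below 0.012 m and z of blue_cell in the frame of green_fixture between 0.006 and 0.014 m and angle between the x axis of each of blue_cell, separator and the x axis of green_fixture, either way round below 0.2 rad and angle between each of blue_cell, separator's own z axis and vertical below 0.06 rad and z of separator in the frame of green_fixture between 0.024 and 0.032 m and contact force between the fingers and separator below 0.2 N), for 0.2 s.
3. the silver cell lies on the separator, released (horizontal distance between each of blue_cell, separator, silver_cell and green_fixture below 0.012 m and z of blue_cell in the frame of green_fixture between 0.006 and 0.014 m and angle between the x axis of each of blue_cell, separator, silver_cell and the x axis of green_fixture, either way round below 0.2 rad and angle between each of blue_cell, separator, silver_cell's own z axis and vertical below 0.06 rad and z of separator in the frame of green_fixture between 0.024 and 0.032 m and z of silver_cell in the frame of green_fixture between 0.034 and 0.042 m and contact force between the fingers and silver_cell below 0.2 N), for 0.2 s.
4. the pressure plate lies on the silver cell, released (horizontal distance between each of blue_cell, separator, silver_cell, pressure_plate and green_fixture below 0.012 m and z of blue_cell in the frame of green_fixture between 0.006 and 0.014 m and angle between the x axis of each of blue_cell, separator, silver_cell, pressure_plate and the x axis of green_fixture, either way round below 0.2 rad and angle between each of blue_cell, separator, silver_cell, pressure_plate's own z axis and vertical below 0.06 rad and z of separator in the frame of green_fixture between 0.024 and 0.032 m and z of silver_cell in the frame of green_fixture between 0.034 and 0.042 m and z of pressure_plate in the frame of green_fixture between 0.052 and 0.06 m and contact force between the fingers and pressure_plate below 0.2 N), for 0.2 s.
At the end, for the whole second after the job is handed in: On the green fixture, bottom up: blue cell, separator, silver cell, pressure plate; each centred within 12 mm, heights within 4 mm, long axis within 0.2 rad of the fixture's (either way round), tilt under 0.06 rad, all released and at rest; orange cell moved less than 8 mm (all of step 4 and contact force between the fingers and blue_cell below 0.2 N and contact force between the fingers and separator below 0.2 N and contact force between the fingers and silver_cell below 0.2 N and linear speed of each of blue_cell, separator, silver_cell, pressure_plate below 0.02 m/s and angular speed of each of blue_cell, separator, silver_cell, pressure_plate below 0.2 rad/s and distance of orange_cell from where it was at the start of the episode below 0.008 m); the robot touches nothing.
It fails at once if the orange cell under test is disturbed (moved 8 mm or more) (distance of orange_cell from where it was at the start of the episode above 0.008 m).
It also fails if it takes over 128 s, if anything falls off the work surface, if the arm or the gripper's body presses on something with over 40 N, if the wrist force passes 120 N, or if a joint passes its speed limit or range.

## Working session

There is one attempt and no reset: what is moved stays moved. The work goes in short steps, each a Python script; the robot and the scene stay as the last script left them, time stands still between calls to the robot, and variables do not carry over. Pictures are saved under pics/ and viewed, about 12 in all and at most 16, crops included, and the job is handed in when it is done.

```bash
mkdir -p pics; ls
python3 - <<'E'
from workcell import *
import cv2,numpy as np
o=get_obs();print(o['time_s'],o['ee_pos'],o['orientation'],o['gripper_width'],nose_length)
for n in("top","scene"):
    c=capture(n);cv2.imwrite(f"pics/{n}1.png",c["color"][:,:,::-1]);np.savez(f"{n}1.npz",**c)
    print(c["extrinsics"].round(3).tolist(),c["camera_matrix"].tolist())
E
```

```text
pics
0.0 [0.18547637 0.59591092 0.20181358] [-1.63491578  1.56848302 -1.93670687] 0.08547023325407185 0.011
[[-0.001, -0.995, 0.101, 0.364], [-1.0, 0.001, -0.007, 0.051], [0.006, -0.101, -0.995, 1.026], [0.0, 0.0, 0.0, 1.0]] [[372.51866249937876, 0.0, 257.4978981056354], [0.0, 372.51866249937876, 191.13912135078033], [0.0, 0.0, 1.0]]
[[0.71, 0.363, -0.603, 1.095], [0.704, -0.376, 0.602, -0.571], [-0.008, -0.853, -0.522, 0.602], [0.0, 0.0, 0.0, 1.0]] [[465.7256848380545, 0.0, 242.31337467278306], [0.0, 465.7256848380545, 193.9105396225323], [0.0, 0.0, 1.0]]
```

View pics/top1.png

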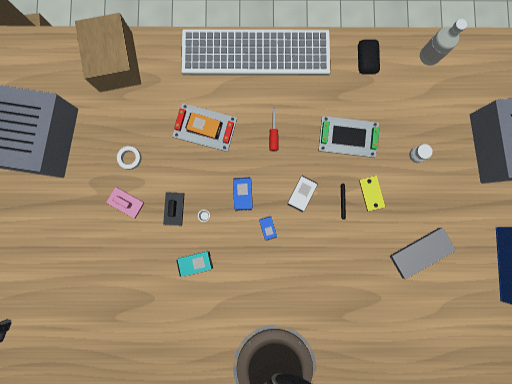

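View pics/scene1.png

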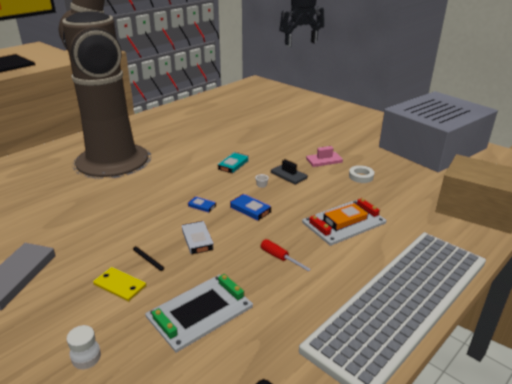

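The top view shows the blue cell at (243,194), silver at (303,194), separator at (372,193), dark plate at (174,208) and the green fixture at (349,136). The decoys are the small blue cell (268,228), the turquoise one (195,263) and the pink plate (125,202). Next I'll get coarse poses from colour and depth.

```bash
cat > h.py <<'E'
from workcell import *
import cv2,numpy as np
P2=np.pi/2
def world(c):
    K=c["camera_matrix"];E=c["extrinsics"];d=c["depth"].astype(float)
    v,u=np.indices(d.shape)
    p=np.stack([(u-K[0,2])/K[0,0]*d,(v-K[1,2])/K[1,1]*d,d],-1)
    w=p@E[:3,:3].T+E[:3,3]; w[d<=0]=np.nan
    return w
def find(c,xy,r,zlo,zhi,mask=None):
    """rectangle (centre, long, short, angle of long axis, median z) of the points near xy within a height band"""
    w=world(c)
    m=(np.hypot(w[...,0]-xy[0],w[...,1]-xy[1])<r)&(w[...,2]>zlo)&(w[...,2]<zhi)
    if mask is not None:m&=mask(c["color"].astype(int))
    n,l,s,_=cv2.connectedComponentsWithStats(m.astype(np.uint8))
    if n<2:return None
    k=1+np.argmax(s[1:,4]);q=w[l==k]
    (x,y),(a,b),t=cv2.minAreaRect((q[:,:2]*1000).astype(np.float32))
    if a<b:a,b,t=b,a,t+90
    return np.array([x/1000,y/1000]),a,b,(np.radians(t)+P2)%np.pi-P2,np.median(q[:,2]),len(q)
def down(x,y,z,yaw,lin=False,**k):
    """TCP to x,y,z pointing down; object long axis along yaw, jaws across it"""
    best=None;j0=np.array(get_obs()["joints"])
    for d in(0,np.pi,-np.pi):
        j=solve_ik([x,y,z],[0,P2,yaw+d])
        if j is not None:
            e=np.abs(np.array(j)-j0).max()
            if best is None or e<best[0]:best=(e,yaw+d,j)
    if best is None:raise IKError(f"{x,y,z,yaw}")
    if lin:return move_linear([x,y,z],[0,P2,best[1]],**k)
    movep([x,y,z],[0,P2,best[1]])
E
python3 - <<'E'
from h import *
c=dict(np.load("top1.npz"));w=world(c)
for n,(u,v) in dict(blue=(243,194),silver=(303,194),sep=(372,193),plate=(174,208),green=(349,136),desk=(270,270),gl=(325,134),gr=(375,138),orange=(205,125)).items():
    p=np.nanmedian(w[v-1:v+2,u-1:u+2].reshape(-1,3),0)
    f=find(c,p[:2],.09 if n!="green" else .1,.005,.06)
    print(n,p.round(3),f and [np.round(x,3) for x in f])
E
```

```text
blue [0.458 0.083 0.018] [array([0.459, 0.085]), np.float64(89.384), np.float64(50.065), np.float64(0.056), np.float64(0.018), np.int64(601)]
silver [ 0.458 -0.08   0.019] [array([ 0.459, -0.077]), np.float64(89.644), np.float64(50.97), np.float64(-0.46), np.float64(0.018), np.int64(608)]
sep [ 0.461 -0.271  0.009] [array([ 0.461, -0.27 ]), np.float64(90.663), np.float64(51.785), np.float64(0.246), np.float64(0.01), np.int64(602)]
plate [0.419 0.266 0.034] [array([0.418, 0.274]), np.float64(89.71), np.float64(51.175), np.float64(-0.058), np.float64(0.012), np.int64(616)]
green [ 0.621 -0.212  0.01 ] [array([ 0.62 , -0.212]), np.float64(164.256), np.float64(101.237), np.float64(1.452), np.float64(0.01), np.int64(2032)]
desk [ 0.252  0.01  -0.001] [array([0.338, 0.012]), np.float64(24.398), np.float64(8.062), np.float64(-1.563), np.float64(0.012), np.int64(26)]
gl [ 0.622 -0.141  0.029] [array([ 0.623, -0.181]), np.float64(101.187), np.float64(100.854), np.float64(-0.121), np.float64(0.01), np.int64(1210)]
gr [ 0.61  -0.279  0.028] [array([ 0.616, -0.242]), np.float64(103.326), np.float64(101.448), np.float64(1.429), np.float64(0.01), np.int64(1218)]
orange [0.647 0.188 0.026] [array([0.647, 0.194]), np.float64(164.326), np.float64(100.574), np.float64(1.308), np.float64(0.012), np.int64(2009)]
```

The fitted sizes and heights match the given ones to within 4 mm. I'll refine with the wrist camera over the fixture and the blue cell.

```bash
python3 - <<'E'
from h import *
for n,x,y,a in(("green",.62,-.212,1.452),("sep",.461,-.27,.246),("silver",.459,-.077,-.46),("blue",.459,.085,.056)):
    down(x-.03,y,.28,0.0 if n!="green" else 0);sleep(.3)
    c=capture("wrist");np.savez(f"w_{n}.npz",**c);cv2.imwrite(f"pics/w_{n}.png",c["color"][:,:,::-1])
    f=find(c,(x,y),.1,.005,.06);print(n,f and [np.round(v,4) for v in f])
    print(c["extrinsics"].round(3).tolist())
    if n=="green":
        m=lambda r:(r[...,1]>r[...,0]+40)&(r[...,1]>r[...,2]+40)
        for s in(1,-1):print([np.round(v,4) for v in find(c,(x+s*.008,y+s*.069),.04,.02,.05,m) or []])
o=get_obs();print(o["time_s"],o["ee_pos"],o["joints"])
E
python3 -c "
import cv2,numpy as np
cv2.imwrite('pics/mos.png',cv2.resize(np.hstack([cv2.imread('pics/w_green.png'),cv2.imread('pics/w_blue.png')]),(800,300)))"
```

```text
green [array([ 0.6199, -0.2093]), np.float64(160.225), np.float64(100.405), np.float64(1.4529), np.float64(0.0111), np.int64(9295)]
[[0.0, -0.945, -0.327, 0.674], [-1.0, -0.0, 0.0, -0.212], [-0.0, 0.327, -0.945, 0.451], [0.0, 0.0, 0.0, 1.0]]
[array([ 0.629 , -0.1413]), np.float64(58.3929), np.float64(15.1898), np.float64(-0.1181), np.float64(0.0288), np.int64(505)]
[array([ 0.6128, -0.2778]), np.float64(58.5465), np.float64(15.4082), np.float64(-0.1149), np.float64(0.0286), np.int64(483)]
sep [array([ 0.4607, -0.2699]), np.float64(90.0467), np.float64(49.9807), np.float64(0.2372), np.float64(0.0108), np.int64(2605)]
[[0.001, -0.945, -0.327, 0.516], [-1.0, -0.001, 0.0, -0.269], [-0.0, 0.327, -0.945, 0.451], [0.0, 0.0, 0.0, 1.0]]
silver [array([ 0.4592, -0.0772]), np.float64(89.4877), np.float64(50.0413), np.float64(-0.4742), np.float64(0.0188), np.int64(2661)]
[[-0.002, -0.945, -0.327, 0.513], [-1.0, 0.002, 0.001, -0.078], [-0.0, 0.327, -0.945, 0.451], [0.0, 0.0, 0.0, 1.0]]
blue [array([0.4586, 0.0862]), np.float64(89.7538), np.float64(49.9588), np.float64(0.0571), np.float64(0.0187), np.int64(2665)]
[[-0.002, -0.945, -0.327, 0.513], [-1.0, 0.002, 0.001, 0.084], [0.0, 0.327, -0.945, 0.451], [0.0, 0.0, 0.0, 1.0]]
6.875 [0.42917931 0.0840582  0.27997845] [ 9.38983716e-02 -1.36786692e-01  1.95878230e+00 -1.55794095e-04
  1.31962535e+00  1.66660024e+00]
```

View pics/mos.png

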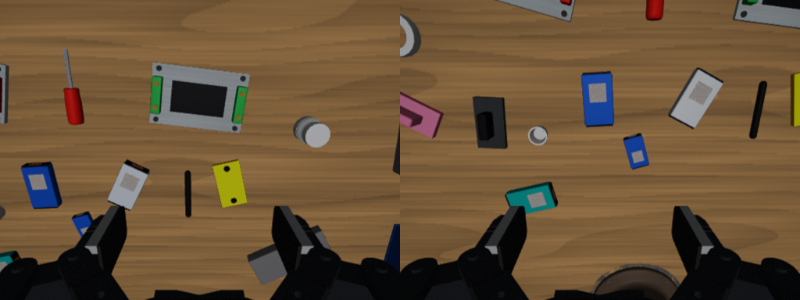

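The wrist poses agree with the top view to about 3 mm. The right half shows the blue cell at (597,98) in the mosaic with clear space around it. Picking and placing it now.

```bash
cat >> h.py <<'E'
G=(.6203,-.2098,1.453)
def pick_place(x,y,yaw,zg,dz,force=40,opening=.085):
    move_gripper(opening,force)
    down(x,y,zg+.10,yaw)
    print("down hit",down(x,y,zg,yaw,lin=True,max_speed=.1,stop_force=10));
    z0=get_obs()["ee_pos"][2]
    move_gripper(0.0,force);print("z",z0,"width",get_obs()["gripper_width"])
    move_linear([x,y,zg+.15],max_speed=.15)
    print("lift width",get_obs()["gripper_width"])
    gx,gy,ga=G
    down(gx,gy,z0+dz+.08,ga)
    print("hold width",get_obs()["gripper_width"],get_obs()["ee_pos"])
    down(gx,gy,z0+dz+.012,ga,lin=True,max_speed=.1);sleep(.2)
    hit=down(gx,gy,z0+dz-.003,ga,lin=True,max_speed=.02,stop_force=5)
    o=get_obs();print("place hit",hit,o["ee_pos"],"dz",o["ee_pos"][2]-z0-dz,o["wrist_force"])
    move_gripper(min(.085,o["gripper_width"]+.025))
    p=get_obs()["ee_pos"];move_linear([p[0],p[1],z0+dz+.12],max_speed=.12)
    down(gx-.03,gy,.30,0);sleep(.3)
    print(get_obs()["time_s"])
def check(name,zlo,zhi):
    c=capture("wrist");np.savez(f"{name}.npz",**c);cv2.imwrite(f"pics/{name}.png",c["color"][:,:,::-1])
    w=world(c)
    f=find(c,G[:2],.055,zlo,zhi);print([np.round(v,4) for v in f or []])
E
python3 - <<'E'
from h import *
pick_place(.4586,.0862,.0571,.016,.010)
check("c1",.018,.05)
E
```

```text
down hit False
z 0.01665103496631795 width -0.0001881355382011895
lift width -0.0002435220918722916
hold width 3.603724487292709e-05 [ 0.61985578 -0.20883115  0.10614459]
place hit False [ 0.62041938 -0.20986065  0.02372833] dz -0.002922704390247449 [-0.2328418  -0.05868438  0.21861819]
17.4333
[]
```

View pics/c1.png

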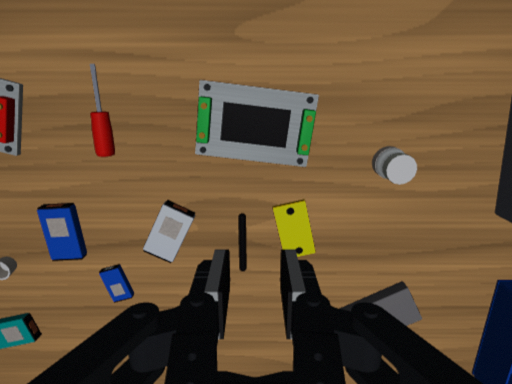

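The gripper closed fully with nothing in it. The image still shows the blue cell at (62,232), so the open fingertips, which swing back, passed over it. I'll use a smaller opening, find the table by touch to calibrate the tip height, back off 4 mm, and stop the script if the width is wrong.

```bash
python3 - <<'E'
s=open("h.py").read()
a=s.index("    move_gripper(opening,force)\n");b=s.index("    move_linear([x,y,zg+.15]")
s=s[:a]+'''    move_gripper(opening,force)
    down(x,y,.10,yaw)
    down(x,y,.025,yaw,lin=True,max_speed=.1);sleep(.2)
    if zg is None:   # feel for the table, back off
        hit=down(x,y,-.004,yaw,lin=True,max_speed=.02,stop_force=6);zt=get_obs()["ee_pos"][2]
        print("table touch",hit,zt)
        zg=zt+.004
    down(x,y,zg,yaw,lin=True,max_speed=.05)
    z0=get_obs()["ee_pos"][2]
    move_gripper(width-.008,force);g=get_obs()["gripper_width"];print("z",z0,"width",g)
    if abs(g-width)>.005:
        move_gripper(opening);down(x,y,.2,yaw,lin=True);raise SystemExit("bad grasp")
'''+s[b:]
s=s.replace("zg,dz,force=40,opening=.085","zg,dz,width=.05,force=40,opening=.066")
open("h.py","w").write(s)
E
python3 - <<'E'
from h import *
down(.43,.084,.28,0);sleep(.3)
f=find(capture("wrist"),(.459,.085),.08,.005,.06);print(f)
pick_place(*f[0],f[3],None,.010)
check("c2",.018,.05)
E
```

```text
(array([0.4585755 , 0.08627497]), 89.88648986816406, 50.05127716064453, np.float64(0.056154986142922914), np.float64(0.018740878783446435), 2652)
table touch False -0.0038612688729254135
z 0.0006179930948797957 width 0.04173580571823683bad grasp
```

Run:
```python
from h import *
o=get_obs();print(o["time_s"],o["ee_pos"],o["orientation"],o["wrist_force"],o["gripper_width"])
c=capture("wrist");b=capture("scene")
cv2.imwrite("pics/d.png",cv2.resize(np.hstack([c["color"],b["color"]])[:,:,::-1],(800,300)))
f=find(c,(.459,.085),.08,.005,.06);print(f)
```

```text
25.4833 [0.45767392 0.08620067 0.19892116] [ 0.02543995  1.56855323 -3.06002706] [-0.19926129 -0.58213626 -0.5999493 ] 0.06630373272479212
(array([0.45862567, 0.08611484]), 90.24120330810547, 50.02351760864258, np.float64(0.05553384543055384), np.float64(0.01867885204669603), 3694)
```

View pics/d.png

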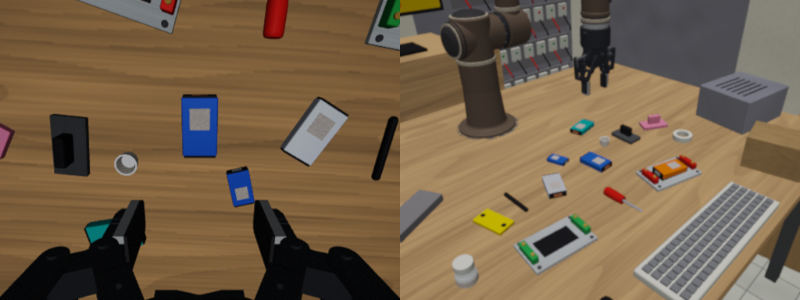

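The blue cell hasn't moved, so the fingers never reached it. I'll use the depth images to find where the fingertips really are relative to the reported TCP.

Run:
```python
from h import *
o=get_obs();p=np.array(o["ee_pos"]);print(p)
for n in("wrist","scene","top"):
    c=capture(n);E=c["extrinsics"];K=c["camera_matrix"];w=world(c)
    q=K@(E[:3,:3].T@(p-E[:3,3]));print(n,"tcp px",q[:2]/q[2])
    m=(w[...,2]>.1)&(np.hypot(w[...,0]-p[0],w[...,1]-p[1])<.08)&(w[...,2]<.35)
    if m.any():
        z=w[m];print(m.sum(),"zmin",z[:,2].min().round(4));t=z[z[:,2]<z[:,2].min()+.012];print(" tips min",t.min(0).round(4),"max",t.max(0).round(4))
        for s in(1,-1):
            u=t[(t[:,1]-p[1])*s>0];print(s,len(u),u.mean(0).round(4) if len(u) else "")
    if n=="scene":cv2.imwrite("pics/e.png",cv2.resize(c["color"][20:150,170:330,::-1],None,fx=4,fy=4))
print(get_obs()["joints"])
```

```text
[0.45778487 0.08618598 0.19891825]
wrist tcp px [255.14450771 237.84127094]
25762 zmin 0.2337
 tips min [0.4438 0.0406 0.2337] max [0.4708 0.1335 0.2457]
1 423 [0.4591 0.1219 0.2413]
-1 423 [0.463  0.0515 0.2414]
scene tcp px [248.74338922 130.67614346]
1997 zmin 0.2333
 tips min [0.4453 0.0396 0.2333] max [0.4741 0.1327 0.2452]
1 51 [0.459  0.1212 0.2399]
-1 47 [0.4661 0.047  0.2405]
top tcp px [239.09861649 186.49666371]
63 zmin 0.2505
 tips min [0.4487 0.0465 0.2505] max [0.4487 0.0486 0.251 ]
1 0 
-1 2 [0.4487 0.0475 0.2507]
[9.26052790e-02 1.29510822e-03 1.99669022e+00 2.10835079e-05
 1.14491291e+00 1.60725940e+00]
```

View pics/e.png

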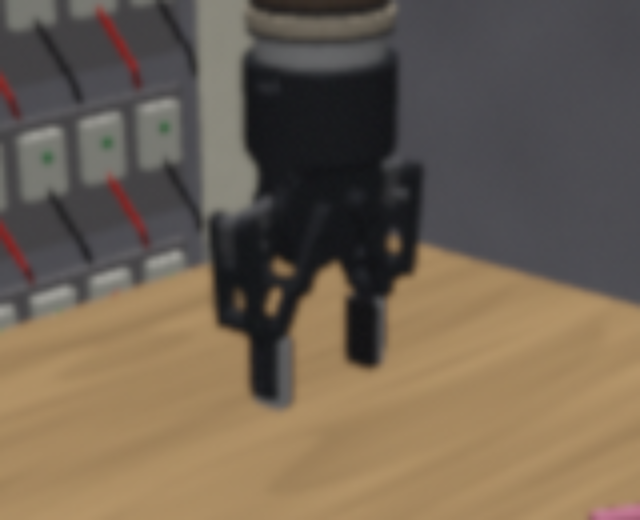

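Both cameras put the fingertips at z≈0.2335 with the reported TCP at 0.199 and the opening at 66 mm. The spec would put the tips about 2 mm below the TCP, but they are 34.5 mm above it. So the reported TCP is about 36 mm too deep axially, while lateral position is fine. That explains both misses, so I'll feel for the table with that offset.

```bash
sed -i 's/down(x,y,.025,yaw,lin=True,max_speed=.1)/down(x,y,-.018,yaw,lin=True,max_speed=.12)/; s/down(x,y,-.004,yaw,lin=True,max_speed=.02/down(x,y,-.040,yaw,lin=True,max_speed=.02/; s/zg=zt+.004/zg=zt+.005/; s/down(x,y,.10,yaw)/down(x,y,.06,yaw)/; s/down(x,y,.2,yaw,lin=True)/down(x,y,.1,yaw,lin=True)/' h.py
sed -i 's/dz+.08,ga)/dz+.06,ga)/' h.py
python3 - <<'E'
from h import *
pick_place(.4586,.0862,.056,None,.010)
check("c2",.018,.05)
E
```

```text
table touch True -0.034757721016926334
z -0.02957995780387057 width 0.04897926369722995
lift width 0.04883256659731325
hold width 0.049128586038832814 [ 0.61973789 -0.20880116  0.03982967]
place hit True [ 0.62024048 -0.20978034 -0.01960553] dz -2.5568626924902735e-05 [-0.08422176 -0.97252551  3.61763796]
36.125
[array([ 0.6185, -0.2108]), np.float64(89.743), np.float64(50.0557), np.float64(1.4529), np.float64(0.0288), np.int64(2577)]
```

View pics/c2.png

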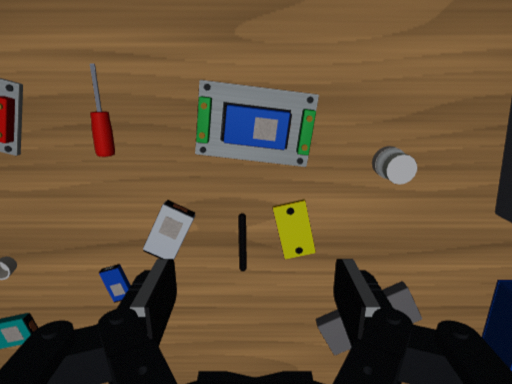

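The blue cell is on the black mark at (257,127), about 2 mm off centre. Its top is at z=0.0288 and its angle matches. The touch at −0.0348 confirms the TCP offset. The separator is next.

Run:
```python
from h import *
pick_place(.4607,-.2699,.2372,-.0302,.028)
check("c3",.033,.06)
```

```text
z -0.030903950200234294 width 0.048702857988939655
lift width 0.049032836261570595
hold width 0.048646773486004186 [ 0.61926727 -0.20967398  0.05606383]
place hit True [ 0.62024315 -0.20974005 -0.00196147] dz 0.0009424780454318459 [-0.07736014  0.05031721  4.64675885]
45.7917
[array([ 0.6189, -0.2079]), np.float64(90.1077), np.float64(50.1513), np.float64(1.4521), np.float64(0.0388), np.int64(2718)]
```

View pics/c3.png

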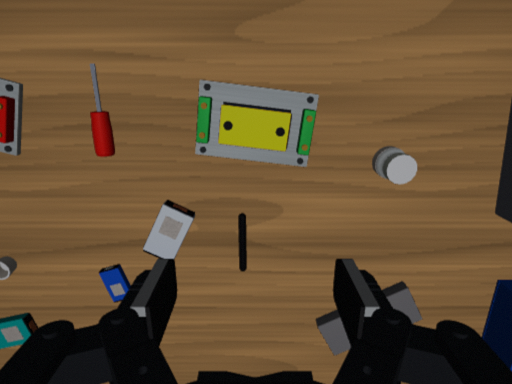

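The separator lies on the blue cell at (255,128), flat with its top at z=0.0388 and about 2 mm off centre. I'll place the silver cell, then look at the plate from closer up.

Run:
```python
from h import *
pick_place(.4592,-.0772,-.4742,-.0300,.038)
check("c4",.049,.08)
down(.38,.274,.2,0);sleep(.3)
c=capture("wrist");cv2.imwrite("pics/p.png",c["color"][:,:,::-1])
for lo,hi in((.007,.02),(.035,.06)):
    f=find(c,(.418,.274),.07,lo,hi);print([np.round(v,4) for v in f or []])
b=cv2.imread("pics/c4.png");cv2.imwrite("pics/cp.png",cv2.resize(np.hstack([b,c["color"][:,:,::-1]]),(800,300)))
```

```text
z -0.030579453500857313 width 0.04897987273858337
lift width 0.049012954903764894
hold width 0.04915836128154878 [ 0.6190707  -0.20907061  0.06618344]
place hit True [ 0.62033271 -0.20983105  0.00817787] dz 0.000757327567672543 [-0.22548952 -0.01480293  3.86313562]
55.825
[array([ 0.6187, -0.2108]), np.float64(90.0374), np.float64(50.2175), np.float64(1.4527), np.float64(0.0568), np.int64(2895)]
[array([0.4179, 0.2746]), np.float64(90.1115), np.float64(50.046), np.float64(-0.0516), np.float64(0.0127), np.int64(3181)]
[array([0.4184, 0.2746]), np.float64(43.2499), np.float64(15.9328), np.float64(-0.0511), np.float64(0.0424), np.int64(706)]
```

View pics/cp.png

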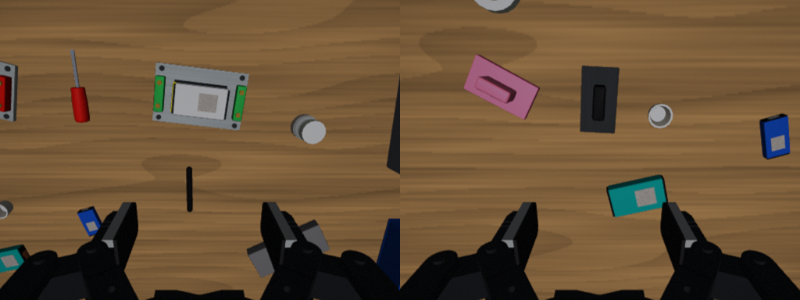

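The silver cell is centred, with its top at z=0.0568. In the right half, the dark plate is at (600,100) with its grip block clear and a small ring 60 px to its right. The last pick pinches the block.

```bash
sed -i 's/down(x,y,-.018,yaw/down(x,y,-.018 if zg is None else zg+.012,yaw/' h.py
python3 - <<'E'
from h import *
pick_place(.4181,.2746,-.0513,-.009,.056,width=.016,force=60,opening=.05)
check("c5",.062,.08)
c=capture("wrist");print([np.round(v,4) for v in find(c,G[:2],.055,.09,.12)or[]])
t=capture("top");print("orange before/after",*[[np.round(v,4) for v in find(k,(.647,.19),.06,.024,.05,lambda r:(r[...,0]>r[...,2]+80)&(r[...,1]>80))or[]] for k in(dict(np.load("top1.npz")),t)])
s=capture("scene");cv2.imwrite("pics/f.png",cv2.resize(np.hstack([c["color"],s["color"]])[:,:,::-1],(800,300)))
E
```

```text
z -0.009668949255106148 width 0.014801001711740642
lift width 0.014960455111471626
hold width 0.014507948452516102 [ 0.62042647 -0.2083144   0.10635802]
place hit True [ 0.62038237 -0.20986597  0.0472636 ] dz 0.0009325528192866001 [0.52574752 0.39109415 3.69201779]
68.55
[array([ 0.6187, -0.2106]), np.float64(90.0568), np.float64(50.1164), np.float64(1.4519), np.float64(0.0687), np.int64(2490)]
[array([ 0.6188, -0.2105]), np.float64(43.795), np.float64(16.1479), np.float64(1.4532), np.float64(0.0984), np.int64(565)]
orange before/after [array([0.6481, 0.1939]), np.float64(82.6072), np.float64(49.2934), np.float64(1.2581), np.float64(0.0277), np.int64(396)] [array([0.6481, 0.1941]), np.float64(83.1266), np.float64(49.7934), np.float64(1.2702), np.float64(0.0278), np.int64(405)]
```

View pics/f.png

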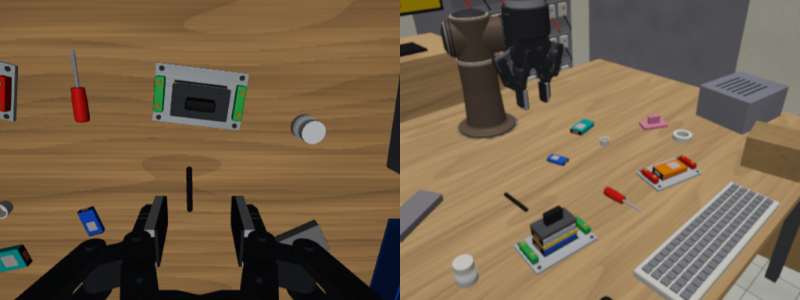

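The full stack stands at about (555,230) in the scene half, in the order blue, yellow, silver, plate with the grip up. It is centred to about 2 mm, the orange cell hasn't moved and the arm is clear.

```bash
python3 -c "
from workcell import *
sign_off();print('done')"
```

```text
the job is handed in; nothing more can be done
done
```

The stack is built in the green fixture: blue cell, separator, silver cell, then the pressure plate with its handle up. Each piece was let go before the next went on, and I handed the job in at about 69 s of the 128 s; sign-off reports no verdict.

**Last checks:**
- **Position:** each piece lies within about 2–3 mm of the fixture centre, and its long axis is within 0.01 rad of the fixture's.
- **Height:** the tops measured 28.8, 38.8, 56.8 and 68.7 mm, against nominal 28, 38, 56 and 68.
- **Orange cell:** its measured position agrees with the start to 0.2 mm.
- **Arm:** it was clear of everything when I handed in.

**What failed or disagreed:**
- **Two missed grasps:** the first two tries at the blue cell closed on air above it. Nothing was moved.
- **TCP offset:** the fingertips stand about 36 mm higher than the reported TCP and the given nose length imply. Both cameras showed this and a light table touch confirmed it, so I corrected for it in all later picks.
- **Fixture centre:** the top and wrist cameras differed by up to 3 mm here. I used a blend close to the wrist camera's value.

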